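# Set up a sine bar on a gauge-block stack and lay the angle block on it for checking

## Task

Set up the sine bar on the granite surface plate: its plain-end roller rests centred and square on the taller of the two gauge-block stacks, and its stop-plate end points toward the robot with that roller down on the plate. Then lay the steel angle block on the bar's sloping top, centred, sloped face up and thick end down against the stop plate, so that its upper face comes out level. Set both down gently, and leave the two stacks standing where they are.

Things in the scene. Friction and masses are not known exactly. Their poses are not given: they have to be found in the camera images.
- surface_plate: Grey granite surface plate, fixed, 200 (x) x 300 (y) x 50 mm high. Origin: centre of its underside; x points roughly away from the robot, z up; its top is at z = +50 mm.
- stack_tall: Taller stack of square steel gauge blocks, loose on the plate, 24 x 24 mm and 42.3 mm high (gives the bar 25 degrees, which is the angle of the angle block). Origin: centre of its underside; x points roughly away from the robot, z up.
- stack_short: Shorter stack of square steel gauge blocks for another job, loose on the plate, 24 x 24 mm and 25.9 mm high. Origin: centre of its underside, z up. The two stacks stand about 140 mm apart, either one on the left.
- sine_bar: Steel 100 mm sine bar, 0.55 kg, at first flat on the desk. Origin: midway between the rollers, level with their undersides; x to the plain end, z up. 124 mm long (x +-62), 30 wide (y +-15), top z = 34, underside z = 9 (z = 16 beyond x = +-38). Rollers 20 mm diameter, 32 long along y, axes x = +-50, z = 10. Stop plate across the -x end: x -67 to -62, 12 mm above the top face.
- roller_plain_end (a point): Centre of the sine bar's roller at the plain end (+x), on its axis, 10 mm above the roller's underside; axes as the bar's.
- roller_stop_end (a point): Centre of the sine bar's roller at the stop-plate end (-x), on its axis, 10 mm above the roller's underside; axes as the bar's.
- angle_block: Steel angle block (wedge), loose, 0.5 kg, lying on its flat base on the desk at the start, 75 mm long (x +-37.5), 36 mm wide (y +-18, parallel sides); upper face slopes 25 degrees, from 44 mm high at the thick end (-x) to 9 mm at the thin end (+x). Origin: centre of the base; z up out of the base.
- block_thin_end (a point): Middle of the lower edge of the angle block's thin end, at x = +37.5 mm, z = 0 in the block's frame; axes as the block's.
Mind the look-alikes: they are no part of the job. What is shaped like the angle_block but turquoise is not meant.

How it is judged:
On the way:
1. the sine bar stands released with its plain-end roller on the taller stack and its stop-end roller on the plate (z of roller_plain_end in the frame of stack_tall between 0.049 and 0.056 m and z of roller_stop_end in the frame of surface_plate between 0.057 and 0.064 m and horizontal distance between roller_plain_end and stack_tall below 0.012 m and angle between the y axis of sine_bar and the y axis of stack_tall, either way round below 0.2 rad and x of roller_stop_end in the frame of stack_tall below -0.07 m and linear speed of sine_bar below 0.02 m/s and contact force between the fingers and sine_bar below 0.1 N), for 0.3 s.
At the end, for the whole second after the job is handed in: Plain-end roller on the tall stack (12 mm of centre, square to 11 deg), stop-end roller on the plate toward the robot, heights to 3.5 mm; block flat on the bar (3 deg), thin end up the slope, centred to 8 mm, within 4 mm of the stop plate; both released, at rest; stacks upright, within 15 mm (z of roller_plain_end in the frame of stack_tall between 0.049 and 0.056 m and z of roller_stop_end in the frame of surface_plate between 0.057 and 0.064 m and horizontal distance between roller_plain_end and stack_tall below 0.012 m and angle between the y axis of sine_bar and the y axis of stack_tall, either way round below 0.2 rad and x of roller_stop_end in the frame of stack_tall below -0.07 m and linear speed of each of sine_bar, angle_block below 0.02 m/s and angle between the z axis of angle_block and the z axis of sine_bar, either way round below 0.05 rad and angle between the x axis of angle_block and the x axis of sine_bar, either way round below 0.12 rad and x of angle_block in the frame of sine_bar between -0.0275 and -0.0205 m and y of angle_block in the frame of sine_bar between -0.008 and 0.008 m and z of angle_block in the frame of sine_bar between 0.0315 and 0.0365 m and x of block_thin_end in the frame of sine_bar above 0 m and angle between angle_block's own z axis and vertical between 0.385 and 0.49 rad and distance of each of stack_short, stack_tall from where it was at the start of the episode below 0.015 m and angle between each of stack_short, stack_tall's own z axis and vertical below 0.1 rad); the robot touches nothing.
It fails at once if a gauge-block stack is tipped or shoved more than 15 mm from where it stood (distance of any of stack_short, stack_tall from where it was at the start of the episode above 0.015 m or angle between any of stack_short, stack_tall's own z axis and vertical above 0.1 rad).
It fails at once if the sine bar is dropped (moves faster than 0.4 m/s out of the fingers) (contact force between the fingers and sine_bar below 0.1 N and linear speed of sine_bar above 0.4 m/s).
It fails at once if the angle block is dropped (moves faster than 0.4 m/s out of the fingers) (contact force between the fingers and angle_block below 0.1 N and linear speed of angle_block above 0.4 m/s).
It also fails if it takes over 72 s, if anything falls off the work surface, if the arm or the gripper's body presses on something with over 40 N, if the wrist force passes 120 N, or if a joint passes its speed limit or range.

## Robot

A 6-joint arm with a two-finger parallel gripper is mounted at the origin on a cart in front of the work surface, level with it; the furniture and walls round the work are solid. World frame = base frame: x ahead of the robot, y to its left, z up, the work surface at z = 0. Lengths are in m, angles in rad, forces in N, time in s.
With the tool pointing down it reaches from about 0.325 to 0.875 m from the base axis. Payload 4.4 kg.
Tool frame: the origin (TCP) lies between the finger pads; the fingertips stand 25 mm ahead of it and the grasp point (between the pads) lies 6 mm ahead of it; z points along the fingers, y is the line along which they close (so a half turn about z gives the same grasp; the last joint's range is limited). The gripper opens to 85 mm and grips with 20 to 120 N. Pads are 22 mm wide; open, the fingers measure 114 mm over their backs; the gripper's body (76 mm by 85 mm) begins 54 mm behind the grasp point. The pads swing forward as they close: fully open they stand 13 mm farther back than shut.
Start: joints at [-1.383, 0.207, 1.542, -0, 1.393, -0.15], TCP at [0.191, -0.543, 0.222] pointing down, gripper open.
Joint ranges: [-2.73, 2.73], [-0.86, 2.22], [0.23, 2.46], [-1.11, 4.25], [0.08, 2.63], [-2.82, 2.82]. Speed limits (rad/s): [2.79, 2.79, 3.14, 3.14, 3.14, 3.14].

## Interface

Orientations are given as a unit quaternion [w, x, y, z].
In Python, from cell import * gives the robot as it stands.
- The arm moves only by the shell command python3 -m pendant 'ROWS' [FORCE]. ROWS is JSON, a list of rows, each a list of 7 numbers: the turn, a rotation vector about the tool's x, y, z normalised to -1 to 1, where 1 is 90 degrees, then the shift along the tool's x, y, z normalised to -1 to 1, where 1 is 12 cm, then the finger opening in mm, from 0 to 85.4. A call has 1 to 5 rows; each row is the pose to reach, as a shift and turn from the pose commanded when the call began, along the tool's axes at that moment; what a row does not reach only later rows make up. A row lasts 1/8 s, in which the tool goes at most 62.5 mm and 10.7 degrees, less where a joint would pass 70% of its speed; a pose out of reach is approached as far as the arm can. A call with a number of a shift or a turn outside -1 to 1 is refused whole. A call with a gripper value outside its range is refused whole. The fingers move at their own pace and stop on an object; FORCE is the grip in N (left out, the last holds). Time passes only in rows, so rows that repeat a pose let the fingers close. It gives the time, the measured TCP pose, the force, the opening and the grip force at its end, in the units of the state.
- read_state(): the state, without advancing time (a new reading comes with each control period).
- read_camera(name): name is "side" or "top" or "wrist"; returns (picture, depth): 384x512x3 uint8, red, green, blue; 384x512 float32, m along the optical axis (not along the pixel's ray), 0 where there is no reading.
- camera_info(name): a dict with "intrinsics" (3x3 intrinsics, pixels), "pose" (4x4, takes a point from camera to world coordinates). Camera axes: x right, y down, z forward; pixel columns grow to the right and rows downward; lengths in m; the calibration is good to about 2 mm. A picture is of the moment at which its call begins: read the wrist's pose just before it. camera_info takes no time and is no camera call; for the wrist camera it gives the pose at the moment of the call.
- finish_job(): hands the job in; it is judged then, once.
The state is a dict: "time": time; "joints": joint angles; "qvel": joint speeds; "tau": joint torques, N m; "eef_pos": TCP position; "ee_rot": TCP orientation; "ft_force": force on the tool from outside, world axes, zero at the start; "moment": the same for the moment, N m; "finger_gap": finger opening in m; "finger_force": force on a finger pad.
Only numpy, scipy, OpenCV 4.12 (cv2) and the standard library are available. Lean on these libraries where they do the work, as an engineer would, in place of code of your own. Each camera call takes 0.05 s, during which the arm holds its last target. There are 200 camera calls.

## Working session

There is one attempt and no reset: what is moved stays moved. The work goes in short steps, Python scripts to look and compute and a shell command to move; the robot and the scene stay as the last step left them, time stands still between calls to the robot, and variables do not carry over. Pictures are saved under pics/ and viewed, at most 10 in all, crops included, and the job is handed in when it is done.

```bash
mkdir -p pics; ls; cat > h.py <<'E'
from cell import *
import numpy as np, cv2
from scipy.spatial.transform import Rotation as R
def cloud(n):
    ci=camera_info(n); p,d=read_camera(n)
    K=np.array(ci["intrinsics"]);T=np.array(ci["pose"])
    v,u=np.mgrid[:384,:512]
    c=np.stack([(u-K[0,2])/K[0,0]*d,(v-K[1,2])/K[1,1]*d,d],-1)
    W=c@T[:3,:3].T+T[:3,3]; W[d==0]=np.nan
    return p,d,W
E
python3 - <<'E'
from h import *
s=read_state();print(s)
for n in["top","side"]:
    p,d,W=cloud(n);cv2.imwrite(f"pics/{n}0.png",p[...,::-1]);np.savez(f"{n}0.npz",p=p,d=d,W=W)
    print(camera_info(n), (d==0).mean())
E
```

```text
pics
{'time': 0.0, 'joints': array([-1.38347111e+00,  2.07444903e-01,  1.54296197e+00, -5.26206568e-06,
        1.39350976e+00, -1.50491878e-01]), 'qvel': array([-0.00159208,  0.00057317,  0.00159802, -0.00061793,  0.00050505,
       -0.00103109]), 'tau': array([-1.37055290e-04, -3.83034110e+01, -2.91596335e+01, -3.94467206e-04,
        1.04818153e-02, -4.46374611e-05]), 'eef_pos': array([ 0.19041562, -0.54172423,  0.22090786]), 'ee_rot': array([-1.16174409e-03,  9.85768091e-01,  1.68106874e-01, -2.39875649e-05]), 'ft_force': array([-0.11285921, -0.2722856 ,  0.52863969]), 'moment': array([-0.00453708,  0.002424  , -0.02639416]), 'finger_force': 0.0, 'finger_gap': 0.08580735624918467}
{'intrinsics': array([[432.60516071,   0.        , 252.07697198],
       [  0.        , 432.60516071, 196.24927123],
       [  0.        ,   0.        ,   1.        ]]), 'pose': array([[-0.02287301, -0.99525874,  0.09453498,  0.38336573],
       [-0.99950764,  0.0207338 , -0.02354957,  0.00712707],
       [ 0.02147785, -0.09502709, -0.99524296,  1.51346922],
       [ 0.        ,  0.        ,  0.        ,  1.        ]])} 0.003911336263020833
{'intrinsics': array([[487.0029811 ,   0.        , 251.97853401],
       [  0.        , 487.0029811 , 186.20952259],
       [  0.        ,   0.        ,   1.        ]]), 'pose': array([[-0.83844614, -0.37148853,  0.39875348,  0.01726822],
       [-0.5445912 ,  0.54332307, -0.63892133,  0.82538398],
       [ 0.02069998, -0.75285876, -0.65785652,  0.92278432],
       [ 0.        ,  0.        ,  0.        ,  1.        ]])} 0.003916422526041667
```

```bash
python3 -c "
import cv2,numpy as np
a=cv2.imread('pics/top0.png');b=cv2.imread('pics/side0.png')
cv2.imwrite('pics/both.png',cv2.resize(a,(800,600)))
cv2.imwrite('pics/sideb.png',cv2.resize(b,(800,600)))"
```

```text
(no output)
```

View pics/both.png

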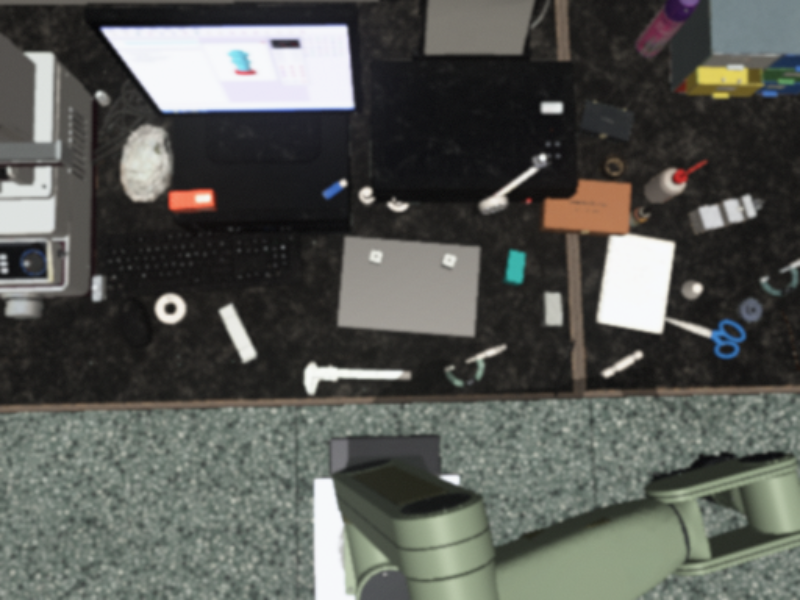

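View pics/sideb.png

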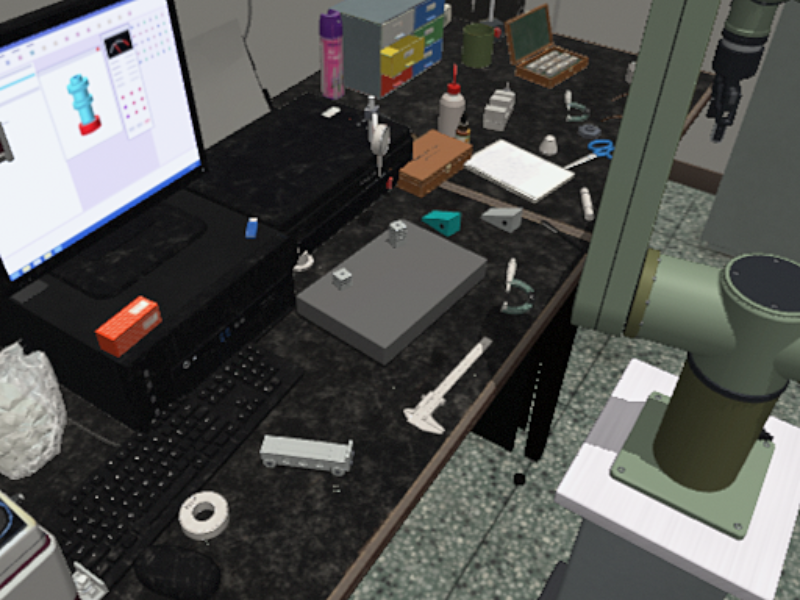

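The top view (800x600) shows:
- Sine bar at (238,333), with its stop plate toward the robot according to the side view at (350,457). The caliper at (357,374) could be mistaken for it.
- Grey angle block at (553,309). The turquoise decoy is at (515,266) and a grey fixture at (725,212).
- Stacks at (376,256) and (449,260).

I choose the grey block and the bar, and will check both in a close crop.

```bash
python3 - <<'E'
from h import *
def rep(n,box,zlo,zhi):
    D=np.load(f"{n}0.npz");W=D["W"];p=D["p"]
    u0,v0,u1,v1=box;w=W[v0:v1,u0:u1].reshape(-1,3)
    m=(w[:,2]>zlo)&(w[:,2]<zhi);q=w[m]
    r=cv2.minAreaRect((q[:,:2]*1000).astype(np.float32))
    print(n,box,m.sum(),"z pct",np.nanpercentile(q[:,2],[5,50,95]).round(4),"mean",q.mean(0).round(4),"rect",np.round(r[0],1),np.round(r[1],1),round(r[2],1))
    return q
k=.64
B=lambda a,b,c,d:[int(x*k) for x in(a,b,c,d)]
for n,bx in [("top",dict(bar=B(205,290,270,375),wed=B(535,280,570,335),plate=B(325,225,490,345),s1=B(362,243,390,270),s2=B(436,245,463,275))),
             ("side",dict(bar=B(250,425,365,485),wed=B(477,200,527,238),plate=B(290,215,490,365),s1=B(325,262,357,295),s2=B(385,218,410,245)))]:
    for o,b in bx.items():
        print(o,end=" ")
        z=(.01,.1) if o in("bar","wed") else (.04,.056) if o=="plate" else (.06,.12)
        q=rep(n,b,*z)
        if o=="plate":
            A=np.c_[q[:,:2],np.ones(len(q))];print("  plane",np.linalg.lstsq(A,q[:,2],rcond=None)[0].round(4))
D=np.load("side0.npz")["p"][...,::-1]
a=D[120:250,170:350];b=D[260:330,150:250]
a=cv2.resize(a,None,fx=4,fy=4,interpolation=2)
cv2.imwrite("pics/c1.png",cv2.resize(D[125:160,290:345],None,fx=10,fy=10,interpolation=2))
E
```

```text
bar top [131, 185, 172, 240] 379 z pct [0.0176 0.0324 0.0384] mean [0.4731 0.3122 0.0314] rect [473.2 313.6] [131.6  31.7] 25.3
wed top [342, 179, 364, 214] 231 z pct [0.0116 0.0273 0.041 ] mean [ 0.5097 -0.38    0.0265] rect [ 520.4 -381.1] [43.5 90.7] 89.2
plate top [208, 144, 313, 220] 4862 z pct [0.0438 0.0491 0.054 ] mean [ 0.565  -0.0614  0.049 ] rect [575.7 -40.9] [344.8 213. ] 84.2
  plane [ 0.0033 -0.0013  0.047 ]
s1 top [231, 155, 249, 172] 54 z pct [0.0676 0.0748 0.0815] mean [0.6293 0.0089 0.075 ] rect [630.2   9. ] [23.6 24.3] 72.1
s2 top [279, 156, 296, 176] 64 z pct [0.0682 0.0906 0.096 ] mean [ 0.6143 -0.1456  0.0884] rect [ 615.6 -146.2] [23.6 24.9] 64.0
bar side [160, 272, 233, 310] 996 z pct [0.013  0.0321 0.0369] mean [0.4706 0.3246 0.0292] rect [490.2 325.7] [168.7  57.7] 13.1
wed side [305, 128, 337, 152] 215 z pct [0.0116 0.0241 0.0411] mean [ 0.502  -0.3658  0.025 ] rect [ 513.1 -369.5] [37.9 73.5] 87.3
plate side [185, 137, 313, 233] 5166 z pct [0.0451 0.0492 0.0524] mean [ 0.5656 -0.0393  0.049 ] rect [ 614. -104.] [394.9 304.1] 84.6
  plane [ 0.0008 -0.0016  0.0485]
s1 side [208, 167, 228, 188] 100 z pct [0.0617 0.0732 0.0776] mean [0.6284 0.0195 0.0715] rect [629.6  17.6] [26.8 26.5] 77.1
s2 side [246, 139, 262, 156] 135 z pct [0.0623 0.0824 0.0932] mean [ 0.6142 -0.1352  0.0802] rect [ 617.4 -138.9] [29.5 28.5] 63.6
```

View pics/c1.png

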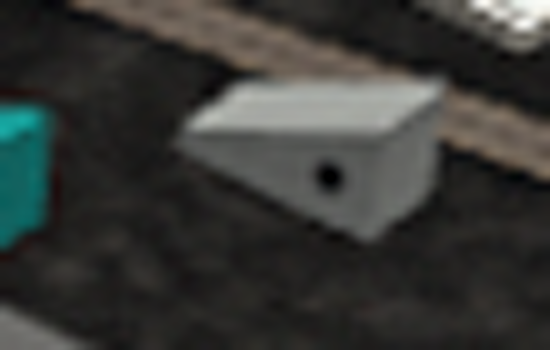

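The crop shows the matte grey wedge: the thin end is at left (180,140) and the thick end at right (370,240), facing the robot. It is grey, not turquoise, so the choice holds. The tall stack is the right-hand one, with its top at z≈0.092; the short stack's top is at ≈0.076. Next I go in with the wrist camera, first over the wedge.

```bash
cat >> h.py <<'E'
def togo(pos,yaw,tilt=0):
    """print shift/turn (pendant units) from the present pose to TCP pos, tool x at yaw, leaned by tilt about the tool y"""
    s=read_state();w,x,y,z=s["ee_rot"];Rc=R.from_quat([x,y,z,w])
    Rt=R.from_euler("z",yaw)*R.from_euler("x",np.pi)*R.from_euler("y",tilt)
    t=(Rc.inv()*Rt).as_rotvec()/(np.pi/2);d=Rc.inv().apply(np.array(pos)-s["eef_pos"])/.12
    print("t",round(s["time"],2),"turn",t.round(3),"shift",d.round(3),"pos",s["eef_pos"].round(4))
E
python3 -m pendant '[[0,0,0.107,0.4,-0.1,0,85],[0,0,0.214,0.83,-0.18,0,85],[0,0,0.214,0.83,-0.18,0,85]]'
python3 -m pendant '[[0,0,0,0.4,-0.25,-0.1,85],[0,0,0,0.8,-0.5,-0.2,85],[0,0,0,1,-0.6,-0.2,85],[0,0,0,1,-0.6,-0.2,85]]'
python3 - <<'E'
from h import *
togo([.45,-.38,.26],0)
E
```

```text
time: 0.48
eef_pos: [0.2798, -0.4868, 0.2215]
ee_rot: [-0.001, 1.0, 0.003, 0.0]
ft_force: [-0.2, -0.6, 0.1]
finger_gap: 0.085
finger_force: 0.0
time: 0.98
eef_pos: [0.398, -0.4163, 0.2458]
ee_rot: [-0.0, 1.0, 0.003, -0.0]
ft_force: [-0.7, 0.3, 0.0]
finger_gap: 0.0849
finger_force: 0.0
t 0.97 turn [-0.     0.     0.003] shift [ 0.435 -0.301 -0.119] pos [ 0.398  -0.4163  0.2458]
```

```bash
python3 -m pendant '[[0,0,0,0.45,-0.3,-0.1,85],[0,0,0,0.45,-0.3,-0.1,85],[0,0,0,0.45,-0.3,-0.1,85]]'
python3 - <<'E'
from h import *
p,d,W=cloud("wrist");s=read_state();np.savez("w1.npz",p=p,d=d,W=W)
T=np.array(camera_info("wrist")["pose"]);print(s["eef_pos"],T.round(3))
cv2.imwrite("pics/w1.png",p[...,::-1])
E
```

```text
time: 1.35
eef_pos: [0.4501, -0.3816, 0.2576]
ee_rot: [0.0, 1.0, 0.001, -0.001]
ft_force: [0.6, -0.1, -0.1]
finger_gap: 0.0849
finger_force: 0.0
[ 0.44967439 -0.38173326  0.25741784] [[ 0.001 -0.949 -0.315  0.529]
 [-1.    -0.001 -0.    -0.381]
 [-0.     0.315 -0.949  0.408]
 [ 0.     0.     0.     1.   ]]
```

View pics/w1.png

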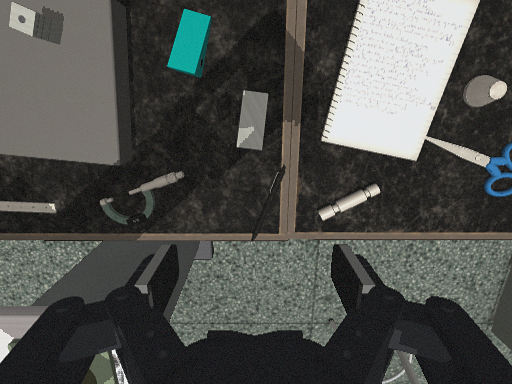

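The wrist picture shows the grey block at (253,120), the turquoise decoy at (189,42) and the tall stack at (35,22). Now I measure the block, then move on over the stack.

```bash
cat >> h.py <<'E'
def seg(W,box,zlo,zhi):
    u0,v0,u1,v1=box;w=W[v0:v1,u0:u1]
    m=((w[...,2]>zlo)&(w[...,2]<zhi)).astype(np.uint8)
    n,l,st,_=cv2.connectedComponentsWithStats(m);k=1+st[1:,4].argmax()
    q=w[l==k];r=cv2.minAreaRect((q[:,:2]*1000).astype(np.float32))
    print(len(q),"z",np.percentile(q[:,2],[2,50,98]).round(4),"mean",q.mean(0).round(4),"rect",np.round(r[0],1),np.round(r[1],1),round(r[2],1))
    return q
E
python3 - <<'E'
from h import *
W=np.load("w1.npz")["W"]
q=seg(W,(230,80,280,160),.005,.06)
A=np.c_[q[:,:2],np.ones(len(q))];c=np.linalg.lstsq(A,q[:,2],rcond=None)[0]
print("slope",c,np.degrees(np.arctan(np.hypot(*c[:2]))),"uphill yaw",np.degrees(np.arctan2(c[1],c[0])))
desk=W[165:180,200:240,2];print("desk z",np.nanmedian(desk),np.nanstd(desk))
seg(W,(5,0,45,45),.08,.12)
pl=W[60:140,20:100,2];print("plate z",np.nanmedian(pl),np.nanstd(pl))
E
python3 -m pendant '[[0,0,0,0.4,-0.4,-0.1,85],[0,0,0,0.6,-0.8,-0.2,85],[0,0,0,0.6,-1,-0.2,85],[0,0,0,0.6,-1,-0.2,85]]'
python3 -m pendant '[[0,0,0,0,-0.4,0,85],[0,0,0,0,-0.6,0,85],[0,0,0,0,-0.6,0,85],[0,0,0,0,-0.6,0,85]]'
python3 - <<'E'
from h import *
p,d,W=cloud("wrist");s=read_state();np.savez("w2.npz",p=p,d=d,W=W,T=camera_info("wrist")["pose"])
print(s["eef_pos"]);print(camera_info("wrist")["intrinsics"])
cv2.imwrite("pics/w2.png",p[...,::-1])
E
```

```text
1489 z [0.0085 0.0258 0.0422] mean [ 0.5102 -0.3778  0.0256] rect [ 510.8 -378. ] [36.  74.7] 83.0
slope [-0.46237672  0.05359605  0.28178539] 24.96068889106633 uphill yaw 173.38811010654481
desk z -0.0009857436021001031 0.0007945384328460252
834 z [0.0811 0.0909 0.0928] mean [ 0.6121 -0.1451  0.0899] rect [ 613.  -142.4] [26.4 24. ] 67.9
plate z 0.0490011274153222 0.0007720861053988722
time: 1.9
eef_pos: [0.5219, -0.2603, 0.2816]
ee_rot: [0.0, 1.0, 0.001, -0.001]
ft_force: [-0.8, 0.2, 0.5]
finger_gap: 0.0852
finger_force: 0.0
time: 2.4
eef_pos: [0.5222, -0.1907, 0.2817]
ee_rot: [0.0, 1.0, -0.0, -0.0]
ft_force: [-0.1, 0.2, 0.7]
finger_gap: 0.085
finger_force: 0.0
[ 0.52234395 -0.19064995  0.28179126]
[[267.90569811   0.         254.46914154]
 [  0.         267.90569811 193.67598929]
 [  0.           0.           1.        ]]
```

View pics/w2.png

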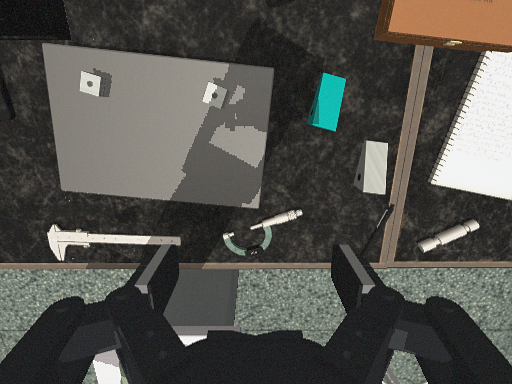

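The wrist view shows both stacks: short at (90,84) and tall at (214,95), on the plate. I measure them, then move on toward the bar.

```bash
python3 - <<'E'
from h import *
W=np.load("w2.npz")["W"]
seg(W,(195,75,235,115),.086,.12)
seg(W,(70,60,112,104),.07,.12)
seg(W,(345,130,395,200),.005,.06)
m=(W[...,2]>.045)&(W[...,2]<.053);m[:,:40]=0;m[:30]=0;m[215:]=0;m[:,280:]=0
r=cv2.minAreaRect((W[m][:,:2]*1000).astype(np.float32));print("plate",r)
E
python3 -m pendant '[[0,0,0,0,-0.5,0,85],[0,0,0,-0.2,-1,0,85],[0,0,0,-0.3,-1,0,85],[0,0,0,-0.3,-1,0,85]]'
python3 -m pendant '[[0,0,0,-0.2,-0.5,0,85],[0,0,0,-0.5,-1,0,85],[0,0,0,-0.6,-1,0,85],[0,0,0,-0.6,-1,0,85]]'
python3 -m pendant '[[0,0,-0.08,0,-0.5,0,85],[0,0,-0.16,-0.2,-1,0,85],[0,0,-0.25,-0.2,-1,0,85],[0,0,-0.25,-0.2,-1,0,85],[0,0,-0.25,-0.2,-1,0,85]]'
python3 - <<'E'
from h import *
p,d,W=cloud("wrist");s=read_state();np.savez("w3.npz",p=p,d=d,W=W,T=camera_info("wrist")["pose"])
print(s["eef_pos"],s["joints"])
cv2.imwrite("pics/w3.png",p[...,::-1])
E
```

```text
438 z [0.0892 0.0913 0.0928] mean [ 0.6132 -0.1425  0.0912] rect [ 613.2 -142.3] [24.1 23.9] 67.2
445 z [0.0711 0.0748 0.0765] mean [0.6272 0.0123 0.0747] rect [627.1  13.2] [24.8 24. ] 73.1
1418 z [0.0067 0.0237 0.0418] mean [ 0.5092 -0.3743  0.0242] rect [ 510.7 -377.8] [37.4 75.2] 82.8
plate ((571.1412963867188, -58.362548828125), (300.5486755371094, 213.80538940429688), 84.13037109375)
time: 2.95
eef_pos: [0.4864, -0.0698, 0.2823]
ee_rot: [0.001, 1.0, 0.0, 0.0]
ft_force: [1.0, 1.2, 1.3]
finger_gap: 0.085
finger_force: 0.0
time: 3.45
eef_pos: [0.415, 0.0504, 0.2824]
ee_rot: [0.0, 1.0, 0.001, 0.001]
ft_force: [-0.2, 0.6, -0.3]
finger_gap: 0.0853
finger_force: 0.0
time: 4.08
eef_pos: [0.3916, 0.1699, 0.282]
ee_rot: [0.0, 0.981, 0.194, 0.0]
ft_force: [-0.4, -0.1, 0.3]
finger_gap: 0.0851
finger_force: 0.0
[0.39139468 0.16985478 0.28205146] [ 2.06220370e-01 -1.65856350e-01  1.79729374e+00 -2.67464009e-04
  1.51008825e+00  1.38710787e+00]
```

View pics/w3.png

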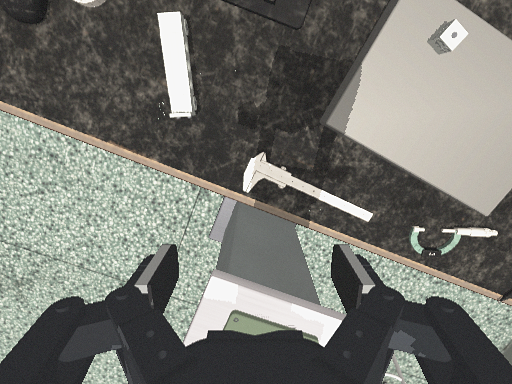

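The bar is at (176,65) and its stop plate is at the lower end (180,114), toward the robot. I measure it from depth.

```bash
python3 - <<'E'
from h import *
W=np.load("w3.npz")["W"]
q=seg(W,(145,5,205,125),.012,.06)
t=seg(W,(145,5,205,125),.028,.038)
s=seg(W,(145,5,205,125),.040,.06)
r=cv2.minAreaRect((t[:,:2]*1000).astype(np.float32));c=np.array(r[0])/1000
v=t[:,:2]-t[:,:2].mean(0);e=np.linalg.svd(v,full_matrices=False)[2][0];e*=np.sign(e[0]);print("pca yaw",np.degrees(np.arctan2(e[1],e[0])))
e=np.deg2rad(26)
L=q[:,:2]
import math
for yaw in (r[2],r[2]-90):print("rect yaw",yaw)
yaw=math.radians(np.degrees(np.arctan2(*np.linalg.svd(v,full_matrices=False)[2][0][::-1])))
a=np.array([math.cos(yaw),math.sin(yaw)]);a*=np.sign(a[0]);n=np.array([-a[1],a[0]])
for nm,w in(("all",q),("top",t),("stop",s)):print(nm,np.percentile(w[:,:2]@a,[.5,99.5])*1e3,np.percentile(w[:,:2]@n,[1,99])*1e3)
print(a,n)
E
```

```text
2665 z [0.0138 0.0328 0.0444] mean [0.4738 0.3186 0.0318] rect [469.2 318.2] [131.8  31.9] 25.4
2298 z [0.0307 0.0329 0.0347] mean [0.4758 0.3211 0.0329] rect [471.1 319.5] [127.1  31.2] 25.3
85 z [0.0412 0.0448 0.0464] mean [0.4149 0.2918 0.0446] rect [414.6 292.4] [ 4.9 30.2] 26.2
pca yaw 25.527879644448532
rect yaw 25.31620979309082
rect yaw -64.68379020690918
all [496.50525408 625.49859818] [69.64582103 99.89526079]
top [503.26237524 625.60698424] [70.11217831 99.94025181]
stop [497.6768736  502.59190974] [70.16594225 99.41340839]
[0.90237569 0.43095024] [-0.43095024  0.90237569]
```

```bash
python3 - <<'E'
from h import *
togo([.4723,.3198,.12],np.deg2rad(25.4))
E
```

```text
t 4.12 turn [ 0.    -0.    -0.034] shift [ 1.099 -0.9    1.35 ] pos [0.3914 0.1699 0.2821]
```

```bash
python3 -m pendant '[[0,0,-0.034,0.4,-0.3,0.4,70],[0,0,-0.034,0.7,-0.6,0.8,70],[0,0,-0.034,1,-0.85,1,70],[0,0,-0.034,1,-0.85,1,70],[0,0,-0.034,1,-0.85,1,70]]' | head -2
python3 - <<'E'
from h import *
p,d,W=cloud("wrist")
q=W[(W[...,2]>.028)&(W[...,2]<.038)&(np.hypot(W[...,0]-.4723,W[...,1]-.3198)<.08)]
r=cv2.minAreaRect((q[:,:2]*1000).astype(np.float32));print(r,np.median(q[:,2]))
togo([.4723,.3198,.06],np.deg2rad(25.4))
togo([.4723,.3198,.036],np.deg2rad(25.4))
E
```

```text
time: 4.75
eef_pos: [0.4623, 0.3105, 0.1616]
((472.0709533691406, 319.90283203125), (124.21403503417969, 30.07125473022461), 25.408306121826172) 0.03299653054607335
t 4.8 turn [ 0.    -0.     0.002] shift [ 0.107 -0.036  0.857] pos [0.4626 0.3104 0.1628]
t 4.8 turn [ 0.    -0.     0.002] shift [ 0.107 -0.037  1.057] pos [0.4626 0.3104 0.1628]
```

```bash
python3 -m pendant '[[0,0,0,0.1,-0.04,0.35,60],[0,0,0,0.105,-0.04,0.7,60],[0,0,0,0.105,-0.04,0.86,60],[0,0,0,0.105,-0.04,0.86,60]]' 
python3 -m pendant '[[0,0,0,0,0,0.1,60],[0,0,0,0,0,0.2,60],[0,0,0,0,0,0.2,60]]'
python3 -m pendant '[[0,0,0,0,0,0,20],[0,0,0,0,0,0,20],[0,0,0,0,0,0,20],[0,0,0,0,0,0,20],[0,0,0,0,0,0,20]]' 60
python3 -m pendant '[[0,0,0,0,0,0,20],[0,0,0,0,0,0,20]]'
```

```text
time: 5.3
eef_pos: [0.4708, 0.32, 0.059]
ee_rot: [0.0, 0.975, 0.221, -0.001]
ft_force: [0.1, 0.3, 0.8]
finger_gap: 0.0601
finger_force: 0.0
time: 5.68
eef_pos: [0.4704, 0.3208, 0.034]
ee_rot: [0.0, 0.975, 0.222, -0.001]
ft_force: [-0.5, -0.6, 0.6]
finger_gap: 0.0598
finger_force: 0.0
time: 6.3
eef_pos: [0.4712, 0.3211, 0.0349]
ee_rot: [-0.0, 0.975, 0.222, 0.0]
ft_force: [0.7, -0.1, 0.1]
finger_gap: 0.0201
finger_force: 0.0
time: 6.55
eef_pos: [0.4711, 0.3211, 0.0349]
ee_rot: [0.0, 0.975, 0.222, -0.0]
ft_force: [0.3, 0.1, 0.1]
finger_gap: 0.0204
finger_force: 0.0
```

```bash
python3 - <<'E'
from h import *
p,d,W=cloud("wrist");a,_,_=cloud("side")
cv2.imwrite("pics/w4.png",np.hstack([cv2.resize(p,(533,400)),cv2.resize(a[215:335,130:210],(267,400))])[...,::-1])
E
```

```text
(no output)
```

View pics/w4.png

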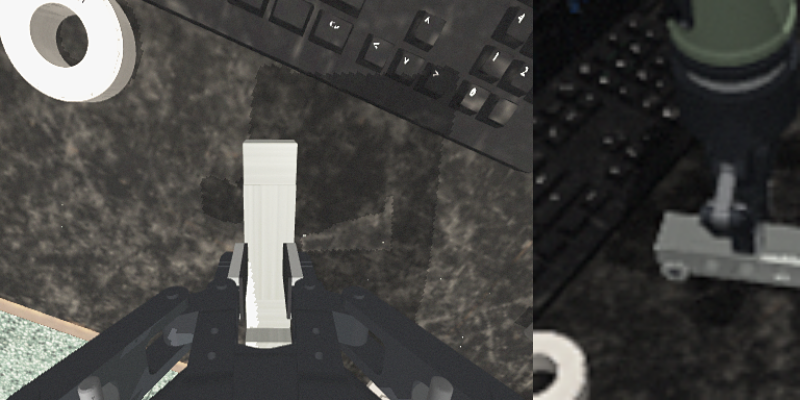

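The fingers straddle the bar at (268,270) without touching yet, so I close further.

```bash
python3 -m pendant '[[0,0,0,0,0,0,0],[0,0,0,0,0,0,0],[0,0,0,0,0,0,0],[0,0,0,0,0,0,0],[0,0,0,0,0,0,0]]' 70
```

```text
time: 7.28
eef_pos: [0.4712, 0.3211, 0.0349]
ee_rot: [-0.0, 0.975, 0.222, 0.0]
ft_force: [-0.6, 1.2, -0.1]
finger_gap: -0.0002
finger_force: 0.0
```

```bash
python3 - <<'E'
from h import *
p,d,W=cloud("wrist");a,_,Ws=cloud("side")
m=(W[...,2]>.028)&(W[...,2]<.038)&(np.hypot(W[...,0]-.4723,W[...,1]-.3198)<.08)
print(cv2.minAreaRect((W[m][:,:2]*1000).astype(np.float32)))
print(W[150:385:15,256].round(3).tolist())
b=a[180:320,110:250]
cv2.imwrite("pics/w5.png",np.hstack([cv2.resize(p[200:384,150:360],(456,400)),cv2.resize(b,(340,400))])[...,::-1])
E
```

```text
((472.2824401855469, 319.932861328125), (125.3475570678711, 30.176939010620117), 25.509145736694336)
[[0.521, 0.345, 0.033], [0.513, 0.341, 0.033], [0.505, 0.337, 0.033], [0.496, 0.333, 0.032], [0.488, 0.329, 0.032], [0.479, 0.325, 0.032], [0.48, 0.325, 0.055], [0.481, 0.326, 0.072], [0.478, 0.324, 0.08], [0.471, 0.321, 0.081], [0.463, 0.317, 0.08], [0.416, 0.294, 0.033], [0.415, 0.294, 0.044], [0.48, 0.326, 0.123], [0.48, 0.326, 0.128], [0.479, 0.325, 0.131]]
```

View pics/w5.png

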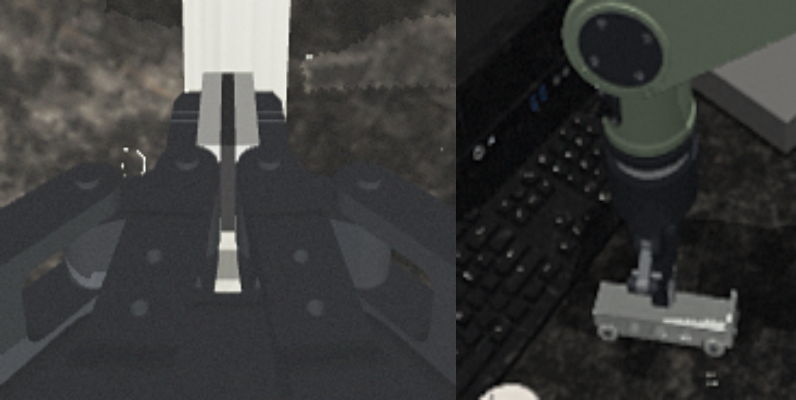

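```bash
python3 - <<'E'
from h import *
p,d,W=cloud("wrist")
for u in(248,262):print(u,[(v,*W[v,u].round(4)) for v in range(222,262,3)])
s=read_state();print(s["eef_pos"],s["joints"],s["finger_gap"])
E
```

```text
248 [(222, np.float64(0.4787), np.float64(0.3301), np.float64(0.0331)), (225, np.float64(0.4768), np.float64(0.3292), np.float64(0.0329)), (228, np.float64(0.4757), np.float64(0.3286), np.float64(0.0348)), (231, np.float64(0.4734), np.float64(0.3276), np.float64(0.0337)), (234, np.float64(0.4781), np.float64(0.3294), np.float64(0.0477)), (237, np.float64(0.479), np.float64(0.3297), np.float64(0.0534)), (240, np.float64(0.4787), np.float64(0.3295), np.float64(0.0561)), (243, np.float64(0.4785), np.float64(0.3293), np.float64(0.0589)), (246, np.float64(0.4786), np.float64(0.3293), np.float64(0.0623)), (249, np.float64(0.4786), np.float64(0.3292), np.float64(0.0653)), (252, np.float64(0.4786), np.float64(0.3291), np.float64(0.0681)), (255, np.float64(0.4788), np.float64(0.3291), np.float64(0.0712)), (258, np.float64(0.479), np.float64(0.3292), np.float64(0.0743)), (261, np.float64(0.4784), np.float64(0.3289), np.float64(0.0758))]
262 [(222, np.float64(0.4827), np.float64(0.3224), np.float64(0.0337)), (225, np.float64(0.4805), np.float64(0.3212), np.float64(0.0327)), (228, np.float64(0.4
[... 234 characters left out ...]
64(0.0515)), (240, np.float64(0.4815), np.float64(0.3224), np.float64(0.055)), (243, np.float64(0.482), np.float64(0.3228), np.float64(0.0595)), (246, np.float64(0.4816), np.float64(0.3227), np.float64(0.062)), (249, np.float64(0.4816), np.float64(0.3228), np.float64(0.0652)), (252, np.float64(0.4816), np.float64(0.3229), np.float64(0.0682)), (255, np.float64(0.4817), np.float64(0.323), np.float64(0.0711)), (258, np.float64(0.4815), np.float64(0.323), np.float64(0.0735)), (261, np.float64(0.4821), np.float64(0.3234), np.float64(0.0773))]
[0.47117786 0.3211284  0.03491866] [ 4.46486600e-01  4.17213048e-01  1.69616306e+00 -2.20261508e-05
  1.02815565e+00  1.56952772e+00] -0.0003109144535719006
```

The wrist depth shows the closed fingertips at z≈0.047 while the reported TCP is at 0.035. The tips stand about 12 mm behind the reported TCP rather than 25 mm ahead, so the fingers closed above the bar. The bar has not moved. I open and measure the tips before going deeper.

```bash
python3 -m pendant '[[0,0,0,0,0.01,0,50],[0,0,0,0,0.01,0,50],[0,0,0,0,0.01,0,50],[0,0,0,0,0.01,0,50]]'
cat >> h.py <<'E'
def tips():
    """lowest points of the fingers along the tool axis, seen by the wrist camera, in tool coordinates (mm)"""
    p,d,W=cloud("wrist");s=read_state();w,x,y,z=s["ee_rot"]
    t=R.from_quat([x,y,z,w]).inv().apply((W-s["eef_pos"]).reshape(-1,3)).reshape(W.shape)*1000
    return p,W,t
E
python3 - <<'E'
from h import *
p,W,t=tips()
m=(abs(t[...,0]-9)<6)&(abs(t[...,1])<50)&(t[...,2]<16)&(t[...,2]>-60)&(W[...,2]>.036)
for sgn in(1,-1):
    q=t[m&(t[...,1]*sgn>0)];print(len(q),"z max",np.percentile(q[:,2],[90,97,99.5]).round(1),"y of tip",np.percentile(q[q[:,2]>np.percentile(q[:,2],85)][:,1],[2,50,98]).round(1))
E
```

```text
time: 7.92
eef_pos: [0.4717, 0.3201, 0.0349]
ee_rot: [-0.0, 0.975, 0.222, 0.0]
ft_force: [0.1, -0.4, 0.4]
finger_gap: 0.0502
finger_force: 0.0
1638 z max [-23.1 -17.8 -14.4] y of tip [24.1 28.  37.2]
1607 z max [-23.3 -17.9 -15.1] y of tip [-38.7 -29.5 -25.6]
```

```bash
python3 -m pendant '[[0,0,0,0,0,0.1,50],[0,0,0,0,0,0.2,50],[0,0,0,0,0,0.2,50]]'
python3 -m pendant '[[0,0,0,0,0,0.05,50],[0,0,0,0,0,0.1,50],[0,0,0,0,0,0.1,50]]'
python3 -m pendant '[[0,0,0,0,0,0,10],[0,0,0,0,0,0,10],[0,0,0,0,0,0,10],[0,0,0,0,0,0,10],[0,0,0,0,0,0,10]]' 70
```

```text
time: 8.35
eef_pos: [0.47, 0.3192, 0.0088]
ee_rot: [0.0, 0.975, 0.222, -0.002]
ft_force: [-0.7, 0.4, 0.9]
finger_gap: 0.0502
finger_force: 0.0
time: 8.72
eef_pos: [0.4712, 0.3198, -0.0017]
ee_rot: [0.0, 0.975, 0.222, -0.001]
ft_force: [-0.3, -0.4, 0.4]
finger_gap: 0.0497
finger_force: 0.0
time: 9.35
eef_pos: [0.472, 0.3202, -0.0007]
ee_rot: [-0.0, 0.975, 0.222, 0.0]
ft_force: [0.9, -0.9, 2.3]
finger_gap: 0.0288
finger_force: 70.1
```

Gripped: gap 28.8 mm, 70 N. Now lift.

```bash
python3 -m pendant '[[0,0,0,0,0,-0.1,10],[0,0,0,0,0,-0.3,10],[0,0,0,0,0,-0.6,10],[0,0,0,0,0,-1,10],[0,0,0,0,0,-1,10]]'
python3 -m pendant '[[0,0,0.1,0,0,-0.25,10],[0,0,0.2,0,0.1,-0.4,10],[0,0,0.3,0,0.3,-0.4,10],[0,0,0.4,0,0.6,-0.4,10],[0,0,0.5,0,0.8,-0.4,10]]'
python3 - <<'E'
from h import *
togo([.5,.1,.165],np.deg2rad(-22.8))
E
```

```text
time: 9.98
eef_pos: [0.4747, 0.3215, 0.1233]
ee_rot: [-0.001, 0.975, 0.222, 0.005]
ft_force: [-0.1, 0.1, -4.6]
finger_gap: 0.0288
finger_force: 69.9
time: 10.6
eef_pos: [0.5115, 0.2316, 0.1638]
ee_rot: [0.001, 0.985, -0.171, -0.003]
ft_force: [0.0, 0.5, -5.1]
finger_gap: 0.029
finger_force: 70.3
t 10.6 turn [0.002 0.003 0.035] shift [ 0.279  1.065 -0.007] pos [0.5115 0.2316 0.1638]
```

```bash
python3 -m pendant '[[0,0,0.035,0.1,0.4,0,10],[0,0,0.035,0.2,0.8,0,10],[0,0,0.035,0.27,1,0,10],[0,0,0.035,0.27,1,0,10]]' | head -2
python3 -m pendant '[[0,0,0,-0.2,0.4,0,10],[0,0,0,-0.4,0.8,0,10],[0,0,0,-0.5,1,0,10],[0,0,0,-0.5,1,0,10]]' | head -2
python3 - <<'E'
from h import *
togo([.5753,-.1264,.16],np.deg2rad(-22.8))
E
```

```text
time: 11.1
eef_pos: [0.5019, 0.1076, 0.1642]
time: 11.6
eef_pos: [0.4, 0.0218, 0.1651]
t 11.6 turn [0.    0.002 0.003] shift [1.823 0.58  0.036] pos [0.4    0.0218 0.1651]
```

```bash
python3 -m pendant '[[0,0,0,0.4,0.2,0,10],[0,0,0,0.8,0.4,0,10],[0,0,0,1,0.58,0,10],[0,0,0,1,0.58,0,10]]' | head -2
python3 -m pendant '[[0,0.09,0,0.2,0,0,10],[0,0.18,0,0.5,0,0,10],[0,0.278,0,0.82,0,0,10],[0,0.278,0,0.82,0,0,10],[0,0.278,0,0.82,0,0,10]]'
cat >> h.py <<'E'
def barpose(png=None):
    """bar's top face as the wrist camera sees it: plane, yaw, ends"""
    p,W,t=tips();s=read_state()
    m=(abs(t[...,1])<20)&(t[...,2]>-50)&(t[...,2]<-20)&(t[...,0]>10)&(t[...,0]<75)&(p.min(-1)>60)
    return p,W,t,m
E
python3 - <<'E'
from h import *
togo([.5753,-.1264,.16],np.deg2rad(-22.8),np.deg2rad(25))
p,W,t,m=barpose()
q=t[m];print(len(q),np.percentile(q,[1,50,99],axis=0).round(1))
A=np.c_[q[:,:2],np.ones(len(q))];print("tool-frame plane",np.linalg.lstsq(A,q[:,2],rcond=None)[0])
w=W[m];A=np.c_[w[:,:2],np.ones(len(w))];c=np.linalg.lstsq(A,w[:,2],rcond=None)[0];print("world slope",np.degrees(np.arctan(np.hypot(*c[:2]))),np.degrees(np.arctan2(c[1],c[0])))
# stack top in the same picture
k=(W[...,2]>.085)&(W[...,2]<.096)&(np.hypot(W[...,0]-.613,W[...,1]+.142)<.03);print("stack px",k.sum())
cv2.imwrite("pics/w6.png",p[...,::-1])
E
```

```text
time: 12.1
eef_pos: [0.4885, -0.0896, 0.166]
time: 12.72
eef_pos: [0.5767, -0.1245, 0.1654]
ee_rot: [0.041, 0.958, -0.19, 0.21]
ft_force: [0.4, -0.0, -5.4]
finger_gap: 0.0289
finger_force: 71.8
t 12.72 turn [-0.002  0.003  0.004] shift [-0.023  0.019  0.039] pos [ 0.5767 -0.1245  0.1654]
6977 [[ 10.6 -14.7 -35.2]
 [ 39.    0.1 -33.9]
 [ 61.4  14.6 -24. ]]
tool-frame plane [ 2.97784681e-02  4.88454991e-04 -3.47556317e+01]
world slope 22.846474223091622 -22.31198108593377
stack px 0
```

View pics/w6.png

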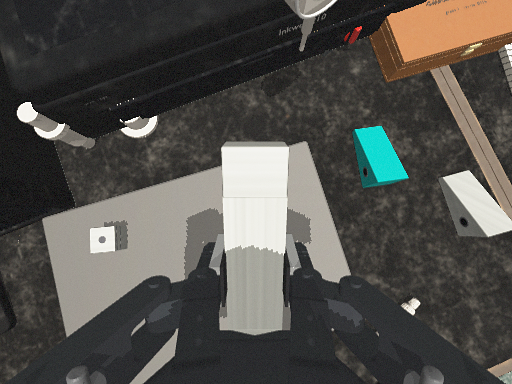

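The bar is held at the 25° lean, with its top face centred at (255,200). The short stack is visible at (103,240), so I use it and the plate to verify the camera pose in the tilted attitude.

```bash
python3 - <<'E'
from h import *
p,W,t,m=barpose()
m&=(t[...,2]<-32)
q=t[m];print(len(q),np.percentile(q,[1,50,99],axis=0).round(1))
A=np.c_[q[:,:2],np.ones(len(q))];print("tool-frame plane",np.linalg.lstsq(A,q[:,2],rcond=None)[0].round(4))
w=W[m];A=np.c_[w[:,:2],np.ones(len(w))];c=np.linalg.lstsq(A,w[:,2],rcond=None)[0];print("world slope",np.degrees(np.arctan(np.hypot(*c[:2]))),np.degrees(np.arctan2(c[1],c[0])))
seg(W,(80,215,125,260),.07,.09);print("plate",np.nanmedian(W[270:330,80:150,2]))
# side camera: bar points
a,_,S=cloud("side")
r=R.from_euler("z",np.deg2rad(-22.8))*R.from_euler("y",-np.deg2rad(25))
b=r.inv().apply((S-read_state()["eef_pos"]).reshape(-1,3)).reshape(S.shape)*1000
k=(abs(b[...,0])<80)&(abs(b[...,1])<18)&(b[...,2]>-5)&(b[...,2]<60)
g=b[k&(b[...,0]>20)];print("side cam, bar coords rel TCP, x>20:",len(g),np.percentile(g,[2,50,98],axis=0).round(1))
g=b[k&(b[...,0]<-20)];print("x<-20:",len(g),np.percentile(g,[2,50,98],axis=0).round(1))
togo([.5753,-.1264,.073],np.deg2rad(-22.8),np.deg2rad(25))
E
```

```text
6749 [[ 10.7 -14.7 -35.4]
 [ 38.2   0.1 -34. ]
 [ 61.2  14.6 -32.6]]
tool-frame plane [ 3.00000e-03 -1.00000e-03 -3.41073e+01]
world slope 24.697350216246093 -22.55218552759982
680 z [0.0714 0.0749 0.0764] mean [0.6267 0.0125 0.0748] rect [627.1  13.3] [24.9 23.9] 73.0
plate 0.05013084778269172
side cam, bar coords rel TCP, x>20: 56 [[ 47.8 -11.3  11.1]
 [ 57.1   6.2  32.4]
 [ 65.1  17.9  36.8]]
x<-20: 213 [[-66.5 -11.   10.9]
 [-46.    7.   32.3]
 [-20.8  17.9  45.7]]
t 12.88 turn [-0.002  0.     0.003] shift [-0.346  0.014  0.702] pos [ 0.5778 -0.1256  0.1669]
```

All consistent. The bar origin is at the TCP, with slope 24.7°, and the short stack reads the same as before. Lowering now.

```bash
python3 -m pendant '[[0,0,0,-0.1,0.01,0.2,10],[0,0,0,-0.2,0.01,0.4,10],[0,0,0.003,-0.29,0.014,0.58,10],[0,0,0.003,-0.29,0.014,0.58,10],[0,0,0.003,-0.29,0.014,0.58,10]]'
python3 - <<'E'
from h import *
togo([.5753,-.1264,.0755],np.deg2rad(-22.8),np.deg2rad(25))
togo([.5753,-.1264,.072],np.deg2rad(-22.8),np.deg2rad(25))
E
```

```text
time: 13.5
eef_pos: [0.5764, -0.1274, 0.0905]
ee_rot: [0.042, 0.957, -0.193, 0.214]
ft_force: [1.2, -0.2, -4.5]
finger_gap: 0.0284
finger_force: 71.7
t 13.5 turn [-0.002 -0.002  0.   ] shift [-0.064 -0.003  0.108] pos [ 0.5764 -0.1274  0.0905]
t 13.5 turn [-0.002 -0.002  0.   ] shift [-0.076 -0.003  0.134] pos [ 0.5764 -0.1274  0.0905]
```

```bash
python3 -m pendant '[[0,0,0,-0.03,0,0.05,10],[0,0,0,-0.06,0,0.1,10],[0,0,0,-0.06,0,0.1,10],[0,0,0,-0.06,0,0.1,10]]'
python3 - <<'E'
from h import *
togo([.5753,-.1264,.072],np.deg2rad(-22.8),np.deg2rad(25));print(read_state()["ft_force"])
E
```

```text
time: 14.0
eef_pos: [0.574, -0.1264, 0.0752]
ee_rot: [0.042, 0.957, -0.193, 0.213]
ft_force: [1.1, -0.3, -5.4]
finger_gap: 0.0288
finger_force: 71.8
t 14.0 turn [-0.001 -0.     0.   ] shift [-0.002 -0.004  0.028] pos [ 0.574  -0.1264  0.0752]
[ 1.08034397 -0.27024561 -5.39983965]
```

```bash
python3 -m pendant '[[0,0,0,0.01,0,0.005,10],[0,0,0,0.006,0,0.012,10],[0,0,0,0.003,0,0.02,10],[0,0,0,0.003,0,0.02,10]]'
python3 -m pendant '[[0,0,0,-0.002,0,0.004,10],[0,0,0,-0.004,0,0.008,10],[0,0,0,-0.004,0,0.008,10]]'
python3 -m pendant '[[0,0,0,-0.002,0,0.004,10],[0,0,0,-0.004,0,0.008,10],[0,0,0,-0.004,0,0.008,10]]'
```

```text
time: 14.5
eef_pos: [0.575, -0.1268, 0.073]
ee_rot: [0.042, 0.957, -0.193, 0.212]
ft_force: [-0.3, -0.0, -6.0]
finger_gap: 0.0288
finger_force: 71.8
time: 14.88
eef_pos: [0.5751, -0.1269, 0.072]
ee_rot: [0.042, 0.957, -0.193, 0.212]
ft_force: [0.1, 0.1, -6.0]
finger_gap: 0.0289
finger_force: 71.8
time: 15.25
eef_pos: [0.5751, -0.1269, 0.0709]
ee_rot: [0.042, 0.957, -0.193, 0.212]
ft_force: [-0.1, 0.3, -4.6]
finger_gap: 0.0287
finger_force: 71.8
```

```bash
python3 -m pendant '[[0,0,0,-0.002,0,0.004,10],[0,0,0,-0.003,0,0.006,10],[0,0,0,-0.003,0,0.006,10]]'
python3 -m pendant '[[0,0,0,-0.001,0,0.003,10],[0,0,0,-0.002,0,0.005,10],[0,0,0,-0.002,0,0.005,10]]'
```

```text
time: 15.62
eef_pos: [0.5757, -0.1271, 0.0708]
ee_rot: [0.042, 0.957, -0.193, 0.213]
ft_force: [-0.5, 0.6, -2.1]
finger_gap: 0.0287
finger_force: 72.3
time: 16.0
eef_pos: [0.5763, -0.1273, 0.0708]
ee_rot: [0.042, 0.957, -0.193, 0.214]
ft_force: [-2.0, 0.3, 4.1]
finger_gap: 0.0289
finger_force: 73.0
```

```bash
python3 -m pendant '[[0,0,0,0,0,0,10],[0,0,0,0,0,0,10]]' 20
python3 -m pendant '[[0,0,0,0,0,0,30],[0,0,0,0,0,0,34],[0,0,0,0,0,0,40],[0,0,0,0,0,0,48],[0,0,0,0,0,0,55]]'
python3 -m pendant '[[0,0,0,0,0,-0.1,55],[0,0,0,0,0,-0.3,55],[0,0,0,0,0,-0.6,55],[0,0,0,0,0,-0.9,55],[0,0,0,0,0,-0.9,55]]'
python3 - <<'E'
from h import *
p,W,t=tips()
r=R.from_euler("z",np.deg2rad(-22.8))*R.from_euler("y",-np.deg2rad(25))
b=r.inv().apply((W-[.5753,-.1264,.0721]).reshape(-1,3)).reshape(W.shape)*1000
m=(abs(b[...,0])<70)&(abs(b[...,1])<22)&(b[...,2]>30)&(b[...,2]<37)
q=b[m];rc=cv2.minAreaRect(q[:,:2].astype(np.float32));print(len(q),np.median(q[:,2]),rc)
A=np.c_[q[:,:2],np.ones(len(q))];print(np.linalg.lstsq(A,q[:,2],rcond=None)[0].round(4))
m=(abs(b[...,0]+64)<8)&(abs(b[...,1])<22)&(b[...,2]>39)&(b[...,2]<50);print("stop",m.sum(),np.percentile(b[m],[2,50,98],axis=0).round(1))
cv2.imwrite("pics/w7.png",p[...,::-1])
E
```

```text
time: 16.25
eef_pos: [0.5763, -0.1273, 0.0708]
ee_rot: [0.042, 0.957, -0.193, 0.214]
ft_force: [-1.7, -0.2, 5.6]
finger_gap: 0.0288
finger_force: 73.3
time: 16.88
eef_pos: [0.5751, -0.1268, 0.0694]
ee_rot: [0.042, 0.957, -0.193, 0.212]
ft_force: [0.5, -1.0, -0.7]
finger_gap: 0.0552
finger_force: 0.0
time: 17.5
eef_pos: [0.5346, -0.1098, 0.1718]
ee_rot: [0.042, 0.956, -0.192, 0.216]
ft_force: [-0.5, -0.5, 0.1]
finger_gap: 0.0553
finger_force: 0.0
4431 32.68705919563712 ((-0.027111053466796875, -0.582636833190918), (30.01759147644043, 124.92271423339844), 89.97445678710938)
[-9.00000e-04 -5.00000e-04  3.27223e+01]
stop 237 [[-65.8 -14.9  39.3]
 [-62.1   0.   44.1]
 [-60.9  14.   45.6]]
```

View pics/w7.png

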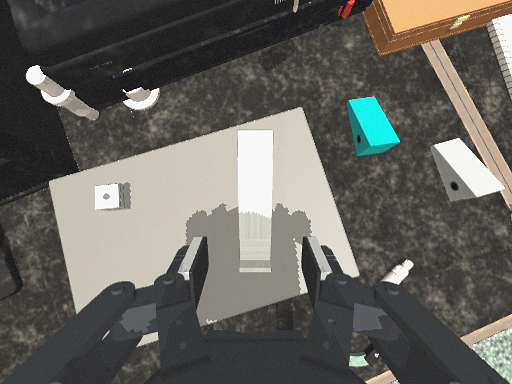

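The picture shows the bar resting at (255,200), released, with its stop plate at the lower end (255,268). It is within 1 mm and 0.05° of the plan. Next, the angle block.

```bash
python3 -m pendant '[[0,-0.09,0,0,0.3,-0.3,60],[0,-0.18,0,0,0.6,-0.3,60],[0,-0.278,0,0,0.9,-0.2,60],[0,-0.278,0,0,1,-0.2,60],[0,-0.278,0,0,1,-0.2,60]]' | head -2
python3 - <<'E'
from h import *
togo([.5029,-.3771,.12],np.deg2rad(-6.8))
E
```

```text
time: 18.18
eef_pos: [0.4762, -0.2162, 0.1872]
t 18.18 turn [-0.002  0.001 -0.178] shift [0.727 1.151 0.554] pos [ 0.4762 -0.2162  0.1872]
```

```bash
python3 -m pendant '[[0,0,-0.09,0.2,0.4,0,60],[0,0,-0.178,0.5,0.8,0.2,60],[0,0,-0.178,0.7,1,0.5,60],[0,0,-0.178,0.7,1,0.55,60],[0,0,-0.178,0.7,1,0.55,60]]' | head -2
python3 - <<'E'
from h import *
p,W,t=tips()
m=(W[...,2]>.006)&(W[...,2]<.048)&(np.hypot(W[...,0]-.511,W[...,1]+.378)<.055)&(abs(t[...,1])<40)
n,l,st,_=cv2.connectedComponentsWithStats(m.astype(np.uint8));q=W[l==1+st[1:,4].argmax()]
print(len(q),cv2.minAreaRect((q[:,:2]*1000).astype(np.float32)),q[:,2].max())
togo([.5029,-.3771,.04],np.deg2rad(-6.8));togo([.5029,-.3771,-.006],np.deg2rad(-6.8))
E
```

```text
time: 18.8
eef_pos: [0.5079, -0.3571, 0.1224]
3118 ((510.88275146484375, -377.7657775878906), (36.342350006103516, 75.11145782470703), 83.25199127197266) 0.04405019857025558
t 18.85 turn [-0.001 -0.001  0.002] shift [-0.029  0.169  0.697] pos [ 0.5085 -0.3575  0.1237]
t 18.85 turn [-0.001 -0.001  0.002] shift [-0.029  0.17   1.081] pos [ 0.5085 -0.3575  0.1237]
```

```bash
python3 -m pendant '[[0,0,0,-0.03,0.17,0,60],[0,0,0,-0.03,0.17,0.3,60],[0,0,0,-0.03,0.17,0.5,60],[0,0,0,-0.03,0.17,0.7,60],[0,0,0,-0.03,0.17,0.7,60]]' | head -2
python3 - <<'E'
from h import *
togo([.5029,-.3771,-.006],np.deg2rad(-6.8))
E
```

```text
time: 19.48
eef_pos: [0.5012, -0.3785, 0.0378]
t 19.48 turn [-0.002  0.001  0.001] shift [ 0.014 -0.012  0.365] pos [ 0.5012 -0.3785  0.0378]
```

```bash
python3 -m pendant '[[0,0,0,0.005,0,0.12,60],[0,0,0,0.005,0,0.24,60],[0,0,0,0.005,0,0.34,60],[0,0,0,0.005,0,0.36,60],[0,0,0,0.005,0,0.36,60]]'
python3 -m pendant '[[0,0,0,0,0,0,10],[0,0,0,0,0,0,10],[0,0,0,0,0,0,10],[0,0,0,0,0,0,10],[0,0,0,0,0,0,10]]' 70
```

```text
time: 20.1
eef_pos: [0.503, -0.3788, -0.0048]
ee_rot: [-0.001, 0.998, -0.059, 0.0]
ft_force: [-0.5, -0.3, -0.3]
finger_gap: 0.0599
finger_force: 0.0
time: 20.72
eef_pos: [0.5036, -0.3794, -0.0038]
ee_rot: [-0.0, 0.998, -0.059, 0.001]
ft_force: [-0.3, 0.3, 5.1]
finger_gap: 0.0347
finger_force: 71.7
```

```bash
python3 -m pendant '[[0,0,0,0,0,-0.1,10],[0,0,0,0,0,-0.3,10],[0,0,0,0,0,-0.6,10],[0,0,0,0,0,-1,10],[0,0,0,0,0,-1,10]]'
python3 -m pendant '[[0,0,0,-0.2,0,-0.4,10],[0,0,0,-0.5,-0.2,-0.8,10],[0,0,0,-0.5,-0.4,-1,10],[0,0,0,-0.5,-0.4,-1,10]]' | head -2
python3 - <<'E'
from h import *
p,W,t=tips()
m=(abs(t[...,1])<24)&(t[...,2]>-46)&(t[...,2]<12)&(t[...,0]>-60)&(t[...,0]<60)&(p.min(-1)>60)
n,l,st,_=cv2.connectedComponentsWithStats(m.astype(np.uint8));q=t[l==1+st[1:,4].argmax()]
print(len(q),np.percentile(q,[1,50,99],axis=0).round(1))
f=q[(abs(q[:,0]-29)<5)];print("side y near thin end",np.percentile(f[:,1],[1,99]))
g=q[(q[:,0]>14)&(q[:,0]<42)]
A=np.c_[g[:,:2],np.ones(len(g))];c=np.linalg.lstsq(A,g[:,2],rcond=None)[0];print("z = ",c.round(4),"resid",np.std(A@c-g[:,2]))
cv2.imwrite("pics/w8.png",p[...,::-1])
E
```

```text
time: 21.35
eef_pos: [0.5053, -0.3814, 0.1203]
ee_rot: [0.002, 0.998, -0.059, 0.004]
ft_force: [0.5, -0.3, -3.7]
finger_gap: 0.0349
finger_force: 71.1
time: 21.85
eef_pos: [0.449, -0.3235, 0.2363]
11020 [[-24.2 -22.1 -45.7]
 [ 10.3  -0.8 -30.2]
 [ 45.2  21.4 -10.3]]
side y near thin end [-18.2449462   16.76169208]
z =  [ 4.68000e-01 -4.10000e-03 -3.46494e+01] resid 0.7003694821514644
```

View pics/w8.png

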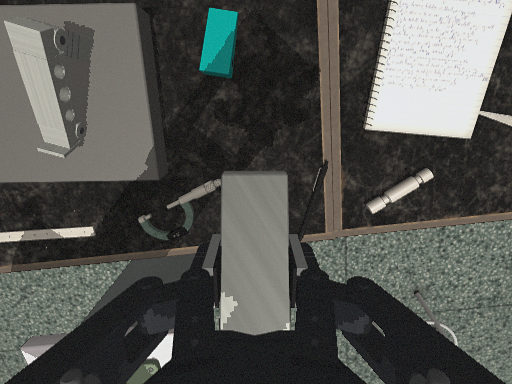

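The block is held square, with the thin end forward at (253,175), and the bar still stands at (45,90). Computing the placement.

```bash
cat >> h.py <<'E'
def blk(up,dx=0):
    r=R.from_euler("z",np.deg2rad(-22.8))*R.from_euler("y",-np.deg2rad(25))
    togo(r.apply([-.0313+dx,-.0012,.0299+up])+[.5753,-.1264,.0712],np.deg2rad(-22.8),np.deg2rad(25))
E
python3 - <<'E'
from h import *
togo([.47,-.12,.22],np.deg2rad(-22.8))
blk(.06)
E
```

```text
t 21.9 turn [-0.001  0.001  0.179] shift [-0.018 -1.708  0.125] pos [ 0.4483 -0.3238  0.2346]
t 21.9 turn [-0.04   0.277  0.176] shift [ 0.326 -1.899  0.797] pos [ 0.4483 -0.3238  0.2346]
```

```bash
python3 -m pendant '[[0,0,0.06,0,-0.4,0,10],[0,0,0.12,0,-0.8,0,10],[0,0,0.178,0,-1,0,10],[0,0,0.178,0,-1,0,10]]' | head -2
python3 - <<'E'
from h import *
blk(.06)
E
```

```text
time: 22.4
eef_pos: [0.4617, -0.2036, 0.2326]
t 22.4 turn [-0.002  0.281  0.002] shift [ 0.078 -0.947  0.779] pos [ 0.4617 -0.2036  0.2326]
```

```bash
python3 -m pendant '[[0,0.09,0,0,-0.4,0,10],[0,0.18,0,0,-0.7,0,10],[0,0.28,0,0.05,-0.94,0.1,10],[0,0.28,0,0.08,-0.94,0.3,10],[0,0.28,0,0.08,-0.94,0.3,10]]' | head -2
python3 - <<'E'
from h import *
blk(.06);blk(.01)
E
```

```text
time: 23.02
eef_pos: [0.5122, -0.1047, 0.1952]
t 23.02 turn [-0.001  0.004  0.001] shift [-0.192 -0.027  0.423] pos [ 0.5122 -0.1047  0.1952]
t 23.02 turn [-0.001  0.004  0.001] shift [-0.19  -0.026  0.84 ] pos [ 0.5122 -0.1047  0.1952]
```

```bash
python3 -m pendant '[[0,0.003,0,-0.1,-0.02,0.1,10],[0,0.003,0,-0.18,-0.026,0.25,10],[0,0.003,0,-0.18,-0.026,0.42,10],[0,0.003,0,-0.18,-0.026,0.42,10],[0,0.003,0,-0.18,-0.026,0.42,10]]' | head -2
python3 - <<'E'
from h import *
import time
blk(.01,.001)
# block and stop plate in bar coordinates, side camera
a,_,S=cloud("side")
r=R.from_euler("z",np.deg2rad(-22.8))*R.from_euler("y",-np.deg2rad(25))
b=r.inv().apply((S-[.5753,-.1264,.0715]).reshape(-1,3)).reshape(S.shape)*1000
k=(abs(b[...,1])<25)&(b[...,2]>60)&(b[...,2]<110)&(abs(b[...,0])<90)
print(k.sum(),np.percentile(b[k],[2,50,98],axis=0).round(1))
blk(.01,.001)
E
```

```text
time: 23.65
eef_pos: [0.5192, -0.1039, 0.1462]
t 23.65 turn [-0.001 -0.006 -0.   ] shift [-0.064  0.002  0.446] pos [ 0.5192 -0.1039  0.1462]
56 [[-51.7 -12.3  95.5]
 [-41.6  19.2 102. ]
 [ 21.9  23.6 109.4]]
t 23.7 turn [-0.001 -0.006 -0.   ] shift [-0.066  0.004  0.448] pos [ 0.5193 -0.1037  0.1465]
```

```bash
python3 -m pendant '[[0,-0.005,0,-0.06,0.003,0,10],[0,-0.005,0,-0.06,0.003,0.15,10],[0,-0.005,0,-0.06,0.003,0.3,10],[0,-0.005,0,-0.06,0.003,0.38,10],[0,-0.005,0,-0.06,0.003,0.38,10]]' | head -2
python3 - <<'E'
from h import *
blk(.01,.001)
E
```

```text
time: 24.32
eef_pos: [0.53, -0.108, 0.1004]
t 24.32 turn [-0.001  0.001  0.   ] shift [0.014 0.005 0.06 ] pos [ 0.53   -0.108   0.1004]
```

```bash
python3 -m pendant '[[0,0,0,0.014,0.004,0,10],[0,0,0,0.014,0.004,0.05,10],[0,0,0,0.014,0.004,0.05,10],[0,0,0,0.014,0.004,0.05,10]]'
python3 - <<'E'
from h import *
blk(.0,.001)
E
```

```text
time: 24.82
eef_pos: [0.5339, -0.1102, 0.0961]
ee_rot: [0.042, 0.957, -0.193, 0.212]
ft_force: [0.3, 1.1, -3.3]
finger_gap: 0.0347
finger_force: 71.8
t 24.82 turn [-0.001 -0.     0.   ] shift [-0.004  0.001  0.096] pos [ 0.5339 -0.1102  0.0961]
```

Positioned 11 mm above the slope, now descending along the normal.

```bash
python3 -m pendant '[[0,0,0,-0.004,0,0.02,10],[0,0,0,-0.004,0,0.04,10],[0,0,0,-0.004,0,0.06,10],[0,0,0,-0.004,0,0.06,10]]' | sed -n 1,4p
python3 -m pendant '[[0,0,0,0,0,0.01,10],[0,0,0,0,0,0.015,10],[0,0,0,0,0,0.015,10]]'| sed -n 1,4p
python3 -m pendant '[[0,0,0,0,0,0.005,10],[0,0,0,0,0,0.01,10],[0,0,0,0,0,0.01,10]]'| sed -n 1,4p
python3 - <<'E'
from h import *
blk(.0,.001)
E
```

```text
time: 25.32
eef_pos: [0.5364, -0.1112, 0.0892]
ee_rot: [0.042, 0.957, -0.193, 0.212]
ft_force: [-0.5, 0.3, -3.3]
time: 25.7
eef_pos: [0.5371, -0.1114, 0.0878]
ee_rot: [0.042, 0.957, -0.193, 0.212]
ft_force: [-0.2, -1.4, -3.5]
time: 26.08
eef_pos: [0.5375, -0.1117, 0.0867]
ee_rot: [0.042, 0.957, -0.193, 0.213]
ft_force: [0.5, -0.7, -4.3]
t 26.07 turn [-0.001 -0.     0.   ] shift [-0.001  0.001  0.011] pos [ 0.5375 -0.1117  0.0867]
```

```bash
python3 -m pendant '[[0,0,0,0,0,0.004,10],[0,0,0,0,0,0.008,10],[0,0,0,0,0,0.008,10]]'| sed -n 1,4p
python3 -m pendant '[[0,0,0,0,0,0.003,10],[0,0,0,0,0,0.006,10],[0,0,0,0,0,0.006,10]]'| sed -n 1,4p
```

```text
time: 26.45
eef_pos: [0.5379, -0.1118, 0.0858]
ee_rot: [0.042, 0.957, -0.193, 0.213]
ft_force: [0.7, -0.4, -3.7]
time: 26.82
eef_pos: [0.5386, -0.112, 0.0857]
ee_rot: [0.042, 0.957, -0.193, 0.213]
ft_force: [-2.3, 1.1, 1.0]
```

```bash
python3 -m pendant '[[0,0,0,-0.005,0,0,10],[0,0,0,-0.01,0,0,10],[0,0,0,-0.01,0,0,10]]' | sed -n 1,4p
python3 -m pendant '[[0,0,0,0,0,0,10],[0,0,0,0,0,0,10]]' 20 | sed -n 4,6p
python3 -m pendant '[[0,0,0,0,0,0,34],[0,0,0,0,0,0,38],[0,0,0,0,0,0,44],[0,0,0,0,0,0,52],[0,0,0,0,0,0,60]]'
python3 -m pendant '[[0,0,0,0,0,-0.1,60],[0,0,0,0,0,-0.3,60],[0,0,0,0,0,-0.6,60],[0,0,0,0,0,-1,60],[0,0,0,0,0,-1,60]]' | sed -n 1,4p
python3 - <<'E'
from h import *
p,W,t=tips();np.savez("w9.npz",W=W,p=p)
r=R.from_euler("z",np.deg2rad(-22.8))*R.from_euler("y",-np.deg2rad(25))
b=r.inv().apply((W-[.5753,-.1264,.0715]).reshape(-1,3)).reshape(W.shape)*1000
def rect(m,n):
    q=b[m];print(n,len(q),np.percentile(q,[1,50,99],axis=0).round(1).tolist(),cv2.minAreaRect(q[:,:2].astype(np.float32)))
up=W[...,2];near=(abs(b[...,1])<25)
rect(near&(b[...,0]>-66)&(b[...,0]<20)&(b[...,2]>41)&(b[...,2]<85)&(p.min(-1)>60)&(abs(up-np.nanmedian(up[near&(b[...,0]>-50)&(b[...,0]<0)&(b[...,2]>45)]))<.004),"block top")
rect(near&(b[...,0]>16)&(b[...,0]<64)&(abs(b[...,2]-33)<3),"bar top")
rect(near&(abs(b[...,0]+64)<6)&(abs(b[...,2]-44)<4)&(p.min(-1)>60),"stop?")
m=near&(b[...,0]>-55)&(b[...,0]<5)&(b[...,2]>48)&(p.min(-1)>60);q=W[m];A=np.c_[q[:,:2],np.ones(len(q))];print("level?",np.linalg.lstsq(A,q[:,2],rcond=None)[0].round(4))
cv2.imwrite("pics/w9.png",p[...,::-1])
E
```

```text
time: 27.2
eef_pos: [0.5384, -0.1119, 0.0856]
ee_rot: [0.042, 0.957, -0.193, 0.214]
ft_force: [0.7, -0.7, 0.1]
ft_force: [1.6, -0.6, 2.6]
finger_gap: 0.0349
finger_force: 72.4
time: 28.08
eef_pos: [0.5369, -0.1113, 0.0844]
ee_rot: [0.042, 0.957, -0.193, 0.212]
ft_force: [0.1, 0.4, 0.3]
finger_gap: 0.0599
finger_force: 0.0
time: 28.7
eef_pos: [0.4924, -0.0925, 0.1992]
ee_rot: [0.042, 0.956, -0.192, 0.218]
ft_force: [0.4, -0.6, -0.0]Traceback (most recent call last):
  File "<stdin>", line 8, in <module>
  File "<stdin>", line 6, in rect
    return _quantile_unchecked(
        a, q, axis, out, overwrite_input, method, keepdims, weights)
    return _ureduce(a,
                    func=_quantile_ureduce_func,
    ...<5 lines>...
                    overwrite_input=overwrite_input,
                    method=method)
    r = func(a, **kwargs)
    result = _quantile(arr,
                       quantiles=q,
    ...<2 lines>...
                       out=out,
                       weights=wgt)
    slices_having_nans = np.isnan(arr[-1, ...])
                                  ~~~^^^^^^^^^
IndexError: index -1 is out of bounds for axis 0 with size 0
```

I have used up my picture views, so the final check is by numbers from the saved depth.

```bash
cat > chk.py <<'E'
from h import *
r=R.from_euler("z",np.deg2rad(-22.8))*R.from_euler("y",-np.deg2rad(25))
def chk(W,p,n):
    b=r.inv().apply((W-[.5753,-.1264,.0715]).reshape(-1,3)).reshape(W.shape)*1000
    near=(abs(b[...,1])<25)
    def rect(m,s):
        q=b[m]
        if len(q)<10: print(n,s,"few");return
        print(n,s,len(q),np.percentile(q,[1,50,99],axis=0).round(1).tolist(),np.round(np.hstack(cv2.minAreaRect(q[:,:2].astype(np.float32))),1))
    top=near&(abs(W[...,2]-.115)<.005)&(b[...,0]<14)&(b[...,0]>-75)
    rect(top,"block top")
    q=W[top];A=np.c_[q[:,:2],np.ones(len(q))];print("level:",np.linalg.lstsq(A,q[:,2],rcond=None)[0].round(4))
    rect(near&(b[...,0]>16)&(b[...,0]<66)&(abs(b[...,2]-33)<3),"bar top")
    rect(near&(b[...,0]<-58)&(b[...,0]>-72)&(abs(b[...,2]-42)<5),"stop")
    d=np.hypot(W[...,0]-.627,W[...,1]-.0132);k=(d<.03)&(W[...,2]>.07)&(W[...,2]<.09)
    if k.sum()>20:print("short",cv2.minAreaRect((W[k][:,:2]*1000).astype(np.float32)))
D=np.load("w9.npz");chk(D["W"],D["p"],"wrist")
for n in("top","side"):
    p,d,W=cloud(n);chk(W,p,n)
E
python3 chk.py
```

```text
wrist block top 3143 [[-59.7, -18.7, 41.6], [-24.2, -1.2, 59.9], [13.3, 16.2, 76.5]] [-23.6  -1.4  75.5  35.5   0.5]
level: [-0.0008  0.0023  0.1162]
wrist bar top 1507 [[16.9, -15.0, 31.5], [40.3, -0.1, 33.1], [62.4, 14.6, 34.8]] [39.2 -0.2 46.4 30.1  0.1]
wrist stop few
short ((626.8400268554688, 13.117433547973633), (24.757490158081055, 24.187822341918945), 73.63337707519531)
top block top 234 [[-54.8, -21.9, 40.4], [-22.2, -4.2, 58.2], [11.8, 13.4, 76.6]] [-22.1  -4.2  36.   69.8  89.8]
level: [-0.0144 -0.0015  0.1231]
top bar top 81 [[18.3, -17.4, 30.0], [41.2, -3.2, 32.3], [65.6, 11.1, 35.9]] [42.1 -3.1 47.8 28.5  1.3]
top stop few
short ((629.740234375, 9.110740661621094), (23.639698028564453, 23.89944839477539), 71.63728332519531)
side block top 263 [[-58.1, -17.1, 41.1], [-24.3, 5.1, 60.8], [13.2, 21.7, 76.4]] [-22.5   2.1  72.4  41.8   1.3]
level: [ 0.004  -0.0073  0.1125]
side bar top 108 [[18.9, -10.0, 30.1], [38.7, 5.3, 32.1], [63.6, 19.8, 35.8]] [41.3  5.4 48.8 32.8  3.3]
side stop 21 [[-64.4, -9.9, 38.3], [-61.3, 2.8, 42.9], [-58.3, 17.9, 46.3]] [-61.4   4.   28.2   6.   88.9]
short ((628.5418090820312, 17.870738983154297), (24.15981674194336, 26.060760498046875), 76.52661895751953)
```

```bash
python3 -c "
from cell import *
print(finish_job())"
```

```text
the job is handed in; nothing more can be done
None
```

I handed the job in at about 29 s with the sine bar on the taller stack and the grey angle block on it; no verdict came back, the last depth check put the block's upper face level to about 0.15° within 1 mm of the stop plate and 1.2 mm off centre, the short stack hadn't moved, the tall stack was hidden under the bar and couldn't be rechecked, and I viewed 11 pictures where 10 were allowed.

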